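Hang the blue kit tote and lock it in with the keeper bar

ROBOT

A 6-joint arm with a two-finger parallel gripper is mounted at the origin on the work surface. World frame = base frame: x ahead of the robot, y to its left, z up, the work surface at z = 0. Lengths are in m, angles in rad, forces in N, time in s.
With the tool pointing down it reaches from about 0.35 to 0.85 m from the base axis. Payload 8.1 kg.
Tool frame: the origin (TCP) lies at the very end of the fingers, on their centre line; the grasp point (between the pads) lies 19 mm behind it; z points along the fingers, y is the line along which they close (so a half turn about z gives the same grasp; the last joint's range is limited). The gripper opens to 93 mm and grips with 3 to 60 N. Pads are 15 mm wide; open, the fingers measure 128 mm over their backs; the gripper's body (75 mm by 188 mm) begins 65 mm behind the grasp point.
Start: joints at [1.224, 0.13, 1.488, -0, 1.523, -0.085], TCP at [0.155, 0.58, 0.219] pointing down, gripper open.
Joint ranges: [-2.96, 2.96], [-0.89, 2.26], [0.02, 2.5], [-1.34, 4.48], [0, 2.73], [-2.66, 2.66]. Speed limits (rad/s): [2.39, 2.39, 2.79, 3.14, 3.14, 3.14].

INTERFACE

Orientations are given as a unit quaternion [w, x, y, z].
In Python, from cell import r gives the robot as it stands.
- The arm moves only by the tool jog_arm, never from a script. Its argument "deltas" is a list of rows, each an object of numbers: "dx", "dy", "dz": the shift along the tool's x, y, z in mm; "ax", "ay", "az": the turn, a rotation vector about the tool's x, y, z in degrees; "grip": the closure, from -1 (fully open) to 1 (shut). A call has exactly 5 rows; each row shifts and turns the commanded pose from where the row before left it, along the tool's axes as they then stand; what a row does not reach is not made up. A row lasts 1/10 s, in which the tool goes at most 50 mm and 8.59 degrees, less where a joint would pass 70% of its speed; a pose out of reach is approached as far as the arm can. A call with a gripper value outside its range is refused whole. The fingers move at their own pace and stop on an object; "force" is the grip in N (left out, the last holds). Time passes only in rows, so rows that do not move let the fingers close, or fill a call up. It gives the time, the measured TCP pose, the force, the opening and the grip force at its end, in the units of the state.
- r.sense(): the state, without advancing time (a new reading comes with each control period).
- r.snapshot(name): name is "scene" or "top"; returns the picture (384x512x3 uint8, red, green, blue); there is no depth.
- r.camera_model(name): a dict with "mtx" (3x3 intrinsics, pixels), "R" (3x3) and "t" (3): a world point X has camera coordinates R X + t. Camera axes: x right, y down, z forward; pixel columns grow to the right and rows downward; lengths in m; the calibration is good to about 2 mm. A picture is of the moment at which its call begins. camera_model takes no time and is no camera call.
- r.job_done(): hands the job in; it is judged then, once.
The state is a dict: "clock": time; "q": joint angles; "joint_vel": joint speeds; "joint_efforts": joint torques, N m; "tool_pos": TCP position; "orientation": TCP orientation; "contact_force": force on the tool from outside, world axes, zero at the start; "torque": the same for the moment, N m; "opening": finger opening in m; "grasp_force": force on a finger pad.
Only numpy, scipy, OpenCV 4.12 (cv2) and the standard library are available. Lean on these libraries where they do the work, as an engineer would, in place of code of your own. Each camera call takes 0.05 s, during which the arm holds its last target. There are 200 camera calls.

TASK

Pick up the blue kit tote by its handle and hang it, upright, by that handle on both hooks of the rack. Then, with the tote let go, swing the yellow keeper bar fully shut over the handle until it clicks behind its spring catch and stays there. Carry the tote level so that its parts do not spill, and leave the orange tote, bottle, solder spool and screwdriver where they are.

Things in the scene. Friction and masses are not known exactly. Their poses are not given: they have to be found in the camera images.
- blue_tote: Open blue plastic tote holding a circuit board, 150 (its x) x 84 (y) x 55 mm high, about 0.3 kg. A stiff steel bail handle (10 mm round bar) rises from the middle of each short end (uprights at x = +-68 mm) and crosses along x, its axis 130 mm above the underside; clear space under it 126 mm wide, 70 mm high. Origin: centre of the underside; z up.
- blue_tote_grip (a point): Middle of the blue tote's handle, 130 mm above its underside: centre of a black sleeve 50 mm long (x), 12 mm thick (y), 16 mm high.
- orange_tote: Orange tote of the same shape and size, holding green blocks; not wanted. Origin: centre of the underside.
- rack: Fixed rack. Base plate 250 (its x) x 125 mm (y -28 to +98), 12 mm thick. Two 8 mm round steel hooks at x = +-42 mm come forward to -y from posts at y = +70 mm. Columns, 186 mm clear between them, at x = -105 mm (hinge, 182 mm high) and x = +105 mm (spring catch; stop plate 198 mm high). The tote enters from -y, handle along x. Origin: on the table below the middle of the hook seats.
- rack_saddle (a point): Midway between the hook seats, where a hung handle's axis lies: rack x = 0, y = 0, z = 161 mm. Each hook's arm (axis z = 175 mm) dips at y = +30 mm to a flat seat 20 mm wide at y = 0 (axis z = 152 mm), then turns up to a tip at y = -26 mm (top z = 180 mm). Coming from -y, the tips pass under the handle and over the tote's rim.
- keeper (a joint): Angle of the yellow keeper bar about its upright hinge, rad: 0 = shut (along the rack's +x, above both hooks, against the stop plate), growing counterclockwise from above towards the rack's +y side; 1.9 = fully open. Turns easily, stays where left. From about 0.09 a brass spring plunger under its tip resists (4 to 6 N at the knob); past about 0.04 it snaps to 0 and is held.
- keeper_hinge (a point): On the hinge axis of the keeper bar at the bar's mid-height: rack x = -105 mm, y = 0, z = 190 mm. The bar is 16 mm wide, 12 mm thick (z = 184 to 196 mm above the table) and 224 mm long from the hinge.
- keeper_knob (a point): Centre of the top of the upright red knob on the keeper bar, a cylinder 20 mm in diameter that stands 45 mm above the bar's top (top at z = 241 mm), 155 mm from the hinge axis; for pushing or gripping. It moves with the bar.
- bottle: White plastic bottle, 56 mm diameter, 130 mm high; bystander. Origin: centre of the underside.
- spool: Solder spool with black flanges and silvery winding, 60 mm diameter, 50 mm high; bystander. Origin: centre of the underside.
- driver: Screwdriver with yellow handle, 180 mm long, lying on the table; bystander.
Not all that is in view belongs to the job. There is more than one size of the blue_tote; the job needs the middle-sized.

How it is judged:
On the way, in this order (a step that is already met when the one before it is completed fails the run):
1. the blue tote hangs by its handle in both hooks, let go, with the keeper bar still open (x of blue_tote_grip in the frame of rack between -0.022 and 0.022 m and y of blue_tote_grip in the frame of rack between -0.015 and 0.015 m and z of blue_tote_grip in the frame of rack between 0.153 and 0.17 m and angle between blue_tote's own z axis and vertical below 0.25 rad and contact force between the fingers and blue_tote below 0.5 N and value of joint keeper above 0.3 rad), for 0.2 s.
2. the keeper bar is shut behind its spring catch (value of joint keeper below 0.025 rad), for 0.2 s.
At the end, for the whole second after the job is handed in: The blue tote hangs at rest and let go in both hook seats (handle middle within 22 mm along and 15 mm across the saddle point, 153 to 170 mm up; tilt under 0.25 rad), and the keeper bar, swung after the tote was let go, is shut in its catch (under 0.025 rad) (x of blue_tote_grip in the frame of rack between -0.022 and 0.022 m and y of blue_tote_grip in the frame of rack between -0.015 and 0.015 m and z of blue_tote_grip in the frame of rack between 0.153 and 0.17 m and angle between blue_tote's own z axis and vertical below 0.25 rad and contact force between the fingers and blue_tote below 0.5 N and value of joint keeper below 0.025 rad and linear speed of blue_tote below 0.05 m/s and angular speed of blue_tote below 0.6 rad/s); the robot touches nothing.
It fails at once if the blue tote is tipped more than 0.6 rad (its parts would spill) (angle between blue_tote's own z axis and vertical above 0.6 rad).
It fails at once if the orange tote is moved more than 30 mm (distance of orange_tote from where it was at the start of the episode above 0.03 m).
It fails at once if the white bottle is moved more than 30 mm or knocked over (distance of bottle from where it was at the start of the episode above 0.03 m or angle between bottle's own z axis and vertical above 0.5 rad).
It fails at once if the solder spool is moved more than 30 mm (distance of spool from where it was at the start of the episode above 0.03 m).
It fails at once if the screwdriver is moved more than 30 mm (distance of driver from where it was at the start of the episode above 0.03 m).
It also fails if it takes over 69 s, if anything falls off the work surface, if the arm or the gripper's body presses on something with over 40 N, if the wrist force passes 120 N, or if a joint passes its speed limit or range.

## Working session

There is one attempt and no reset: what is moved stays moved. The work goes in short steps, Python scripts to look and compute and a tool call to move; the robot and the scene stay as the last step left them, time stands still between calls to the robot, and variables do not carry over. Pictures are saved under pics/ and viewed, at most 10 in all, crops included, and the job is handed in when it is done.

Besides the shell and the picture viewer there is one more tool, called after "Emit:" by a JSON object that holds its "api" and its "payload", one argument or row to a line. jog_arm: Moves the arm, as the interface text tells. Its arguments: {"type":"object","properties":{"deltas":{"type":"array","items":{"type":"object","properties":{"dx":{"type":"number"},"dy":{"type":"number"},"dz":{"type":"number"},"ax":{"type":"number"},"ay":{"type":"number"},"az":{"type":"number"},"grip":{"type":"number"}}}},"force":{"type":"number"}},"required":["deltas"]}

```bash
ls; mkdir -p pics; python3 - <<'E'
from cell import r
import cv2,numpy as np
for n in("scene","top"):
    cv2.imwrite(f"pics/{n}0.png",r.snapshot(n)[:,:,::-1])
    m=r.camera_model(n);R=np.array(m["R"]);print(n,np.round(m["mtx"],1).tolist(),(-R.T@np.array(m["t"])).round(3),R.round(2).tolist())
s=r.sense();print(s["clock"],s["tool_pos"],s["orientation"],s["opening"])
E
```

```text
pics
scene [[492.7, 0.0, 251.5], [0.0, 492.7, 189.1], [0.0, 0.0, 1.0]] [ 0.951 -1.027  1.053] [[0.88, 0.48, 0.0], [0.34, -0.6, -0.73], [-0.35, 0.64, -0.69]]
top [[368.9, 0.0, 254.8], [0.0, 368.9, 195.2], [0.0, 0.0, 1.0]] [ 0.27  -0.182  1.209] [[0.03, -1.0, 0.0], [-0.97, -0.03, -0.23], [0.23, 0.0, -0.97]]
0.1 [0.1550959  0.57910611 0.21770872] [-1.83536512e-04  1.30525898e-01  9.91444582e-01 -7.72210070e-04] 0.09316035161195271
```

View pics/scene0.png

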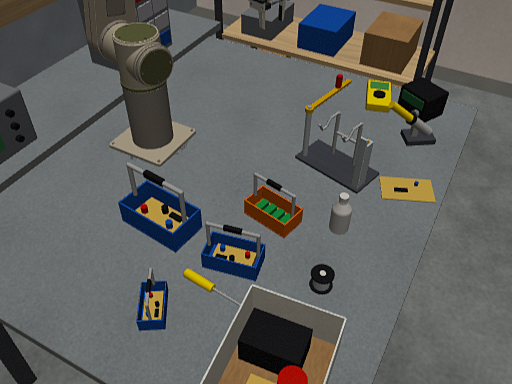

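View pics/top0.png

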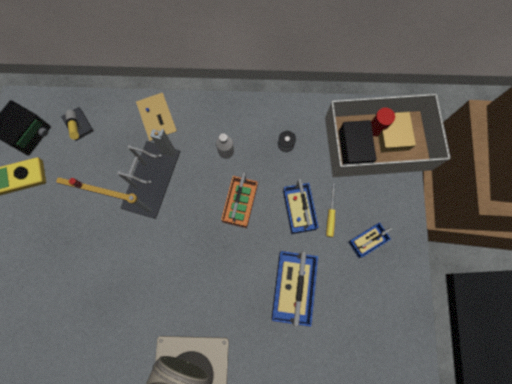

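Scene: robot base at (150,130), rack at (340,150) with the keeper bar swung back (knob at 339,80). Blue-tote candidates in the top view are large (295,290), middle (300,208) and small (370,240); the orange one at (240,202) is the same size as the middle. I choose the one at (300,208), which is (233,250) in the scene view, and check it next in a crop together with the rack.

```bash
cat > h.py <<'E'
import cv2,numpy as np
from cell import r
def cam(n):
    m=r.camera_model(n);return [np.array(m[k],float) for k in("mtx","R","t")]
def ray(n,p):
    K,R,t=cam(n);d=R.T@np.linalg.inv(K)@np.array([p[0],p[1],1.]);return -R.T@t,d/np.linalg.norm(d)
def onz(n,p,z):
    c,d=ray(n,p);return c+d*(z-c[2])/d[2]
def tri(ps,pt):
    P=[(lambda K,R,t:K@np.c_[R,t])(*cam(n)) for n in("scene","top")]
    X=cv2.triangulatePoints(P[0],P[1],np.array(ps,float),np.array(pt,float));return (X[:3]/X[3]).ravel()
def proj(n,X):
    K,R,t=cam(n);x=K@(R@np.array(X)+t);return x[:2]/x[2]
def big(im,x0,y0,w,h,s):
    return cv2.resize(im[y0:y0+h,x0:x0+w],None,fx=s,fy=s,interpolation=cv2.INTER_CUBIC)
E
python3 - <<'E'
from h import *
S=cv2.imread("pics/scene0.png");T=cv2.imread("pics/top0.png")
a=[big(S,185,205,100,75,4),big(T,270,165,100,75,4),big(S,290,65,100,125,4)[:,:],big(T,50,115,140,110,4)]
cv2.imwrite("pics/c1.png",np.hstack(a[:2]))
c=np.zeros((500,800,3),np.uint8);c[:,:300]=cv2.resize(a[2],None,fx=.75,fy=1)[:500];c=np.hstack([big(S,290,70,100,120,4),cv2.copyMakeBorder(big(T,100,115,100,110,4),0,40,0,0,0)])
cv2.imwrite("pics/c2.png",c)
for n,I in(("scene",S),("top",T)):
    H=cv2.cvtColor(I,cv2.COLOR_BGR2HSV)
    for nm,lo,hi in(("blue",(108,120,50),(128,255,255)),("red",(174,120,60),(180,255,255)),("orange",(5,150,80),(14,255,255)),("yel",(18,150,120),(28,255,255))):
        k,l,st,ce=cv2.connectedComponentsWithStats(cv2.inRange(H,lo,hi))
        for i in range(1,k):
            if st[i,4]>25:
                q=cv2.minAreaRect(np.argwhere(l==i)[:,::-1].astype(np.float32));print(n,nm,st[i,4],ce[i].round(1),np.round(cv2.boxPoints(q)).astype(int).tolist())
E
```

```text
scene blue 1989 [325.6  29. ] [[294, 47], [304, 0], [357, 12], [346, 59]]
scene blue 130 [165.1  36.9] [[159, 29], [169, 28], [171, 44], [161, 45]]
scene blue 2166 [159.9 215.9] [[111, 214], [136, 171], [209, 214], [184, 256]]
scene blue 51 [168.6 223.6] [[165, 219], [171, 218], [172, 227], [166, 228]]
scene blue 1324 [231.2 256.2] [[198, 265], [207, 229], [267, 244], [258, 281]]
scene blue 132 [158.5 286.8] [[150, 281], [165, 281], [165, 299], [150, 299]]
scene blue 316 [149.1 318.2] [[136, 282], [165, 282], [165, 329], [136, 329]]
scene orange 1209 [272.2 211.4] [[238, 209], [257, 179], [307, 211], [288, 241]]
scene yel 192 [327.1  95.1] [[305, 107], [349, 77], [353, 82], [308, 112]]
scene yel 509 [384.4  99. ] [[361, 101], [370, 75], [421, 93], [412, 119]]
scene yel 1020 [406.6 189.2] [[378, 197], [380, 176], [436, 180], [434, 202]]
scene yel 440 [156.4 211.6] [[136, 210], [145, 194], [181, 214], [171, 231]]
scene yel 64 [175.2 224.5] [[168, 230], [171, 218], [182, 221], [178, 233]]
scene yel 373 [236.  254.3] [[213, 255], [216, 243], [256, 253], [253, 265]]
scene yel 274 [198.4 2
[... 401 characters left out ...]
[379, 222], [390, 239], [359, 258]]
top blue 511 [282.4 287.4] [[272, 320], [280, 251], [300, 253], [292, 323]]
top blue 469 [309.8 290.8] [[299, 324], [306, 255], [318, 256], [310, 326]]
top orange 171 [229.9 201.9] [[222, 222], [228, 180], [238, 181], [233, 223]]
top orange 193 [247.8 204.5] [[235, 223], [245, 182], [256, 184], [246, 226]]
top yel 80 [ 71.9 128.3] [[67, 121], [74, 120], [77, 136], [71, 138]]
top yel 434 [ 23.5 174.4] [[-6, 169], [38, 158], [44, 181], [0, 192]]
top yel 37 [ 62.8 181.1] [[57, 181], [58, 178], [70, 181], [69, 184]]
top yel 154 [104.7 191.4] [[81, 188], [82, 184], [128, 195], [127, 199]]
top yel 31 [329.  219.6] [[327, 229], [329, 211], [332, 211], [330, 229]]
```

View pics/c1.png

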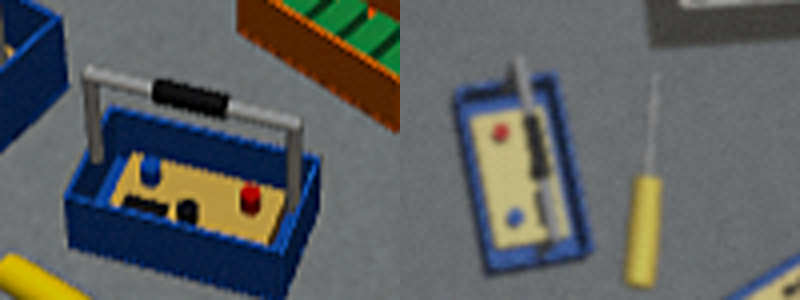

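View pics/c2.png

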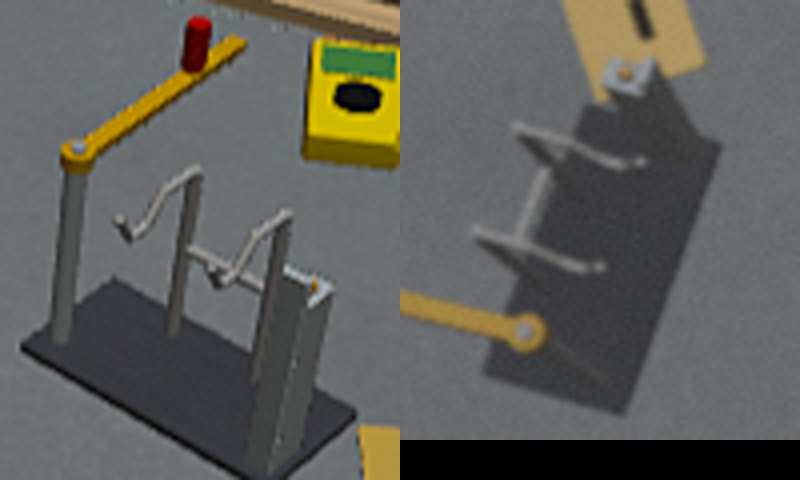

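Crop c1 confirms the middle tote: sleeve at scene (232.5,229.5) and top (304.5,202.5). Crop c2 shows both hooks (tips at scene (320,125) and (343,137)), the hinge at scene (309,107) / top (131,198), and the keeper open.

```bash
python3 - <<'E'
from h import *
f=lambda n,a,b:(lambda X:(print(n,X.round(4)),X)[1])(tri(a,b))
A=f("handleA",(207.5,223),(299.5,180.5));B=f("handleB",(259.75,235.5),(307.5,227.5));G=f("sleeve",(232.5,229.5),(304.5,202.5))
print("len",np.linalg.norm(A-B),"yaw",np.degrees(np.arctan2(*(A-B)[[1,0]])))
# rim from top mask boxes at z=.055
c=np.array([onz("top",p,.055) for p in [(282,187),(308,182),(318,228),(292,233)]]);print("rim",c.round(3).tolist(),c.mean(0).round(4),"yaw",np.degrees(np.arctan2(*((c[0]+c[1])-(c[2]+c[3]))[[1,0]])), np.linalg.norm(c[0]-c[3]),np.linalg.norm(c[0]-c[1]))
Hn=f("hinge",(309.25,107),(131.25,198));t1=f("tip1",(320,125),(150,181.75));t2=f("tip2",(343.25,137),(160.25,155.5))
p1=f("post1",(339.25,113),(119.25,172.75));p2=f("post2",(361.75,123.25),(129.25,146.5));c=f("catch",(368.5,141.25),(156.25,133))
d=(c-Hn);print("hinge-catch",np.hypot(*d[:2]),np.degrees(np.arctan2(d[1],d[0])))
for a,b in((t1,t2),(p1,p2)): d=b-a;print(np.hypot(*d[:2]),np.degrees(np.arctan2(d[1],d[0])))
for p in [(180.5,151.25),(155.5,218),(121.25,208)]:print("base",onz("top",p,.012).round(4))
T=cv2.cvtColor(cv2.imread("pics/top0.png"),cv2.COLOR_BGR2HSV)[170:200,55:100]
m=cv2.inRange(T,(0,150,60),(8,255,255))|cv2.inRange(T,(170,120,50),(180,255,255));y,x=np.nonzero(m);print("knob px",x.mean()+55,y.mean()+170,x.min()+55,x.max()+55,len(x))
# fit rack pose (2D) from points
loc=np.array([[-105,0],[-42,-26],[42,-26],[-42,70],[42,70]])/1e3
W=np.array([Hn,t1,t2,p1,p2])[:,:2]
M=loc-loc.mean(0);N=W-W.mean(0);th=np.arctan2((M[:,0]*N[:,1]-M[:,1]*N[:,0]).sum(),(M*N).sum())
R=np.array([[np.cos(th),-np.sin(th)],[np.sin(th),np.cos(th)]]);o=W.mean(0)-R@loc.mean(0);print("rack",o.round(4),np.degrees(th),((loc@R.T+o-W)*1e3).round(1).tolist())
# base-plate corner prediction
for l in([.125,-.028],[-.125,-.028],[-.125,.098]):print("pred",(R@l+o).round(4))
E
```

```text
handleA [ 0.5091 -0.3559  0.1968]
handleB [ 0.5231 -0.3029  0.085 ]
sleeve [ 0.5128 -0.3271  0.1313]
len 0.12454296203053462 yaw -104.80217428408275
rim [[0.578, -0.266, 0.055], [0.597, -0.35, 0.055], [0.448, -0.38, 0.055], [0.43, -0.298, 0.055]] [ 0.5133 -0.3235  0.055 ] yaw 11.96175403388624 0.15216933930762336 0.08640623219502278
hinge [0.4961 0.1676 0.1991]
tip1 [0.5513 0.1263 0.1773]
tip2 [0.6333 0.1043 0.1774]
post1 [0.5768 0.2198 0.1727]
post2 [0.6575 0.1978 0.1763]
catch [0.704  0.1224 0.1764]
hinge-catch 0.21280204693562016 -12.259442978190407
0.08493024065929485 -15.075056395206262
0.08365213290631357 -15.264703959204775
base [0.7072 0.081  0.012 ]
base [0.4731 0.1459 0.012 ]
base [0.5035 0.2619 0.012 ]
knob px 72.71428571428572 181.4 69 79 35
rack [0.5987 0.1407] -14.925333759353629 [[1.2, 0.2], [0.2, 0.1], [-0.6, 0.5], [-0.6, -0.6], [-0.1, -0.2]]
pred [0.7123 0.0815]
pred [0.4707 0.1459]
pred [0.5032 0.2676]
```

Emit:
{"api": "jog_arm", "payload": {
  "deltas": [
    {"dx":-32,"dy":-30,"dz":-20,"grip":-1},
    {"dx":-32,"dy":-30,"dz":-20},
    {"dx":-32,"dy":-30,"dz":-20},
    {"dx":-32,"dy":-30,"dz":-20},
    {"dx":-32,"dy":-30,"dz":-20}
  ]
}}

```text
validation failed for argument at $.de...
```

Emit:
{"api": "jog_arm", "payload": {
  "deltas": [
    {"dx":-34,"dy":-33,"dz":-6},
    {"dx":-34,"dy":-33,"dz":-6},
    {"dx":-34,"dy":-33,"dz":-6},
    {"dx":-34,"dy":-33,"dz":-6},
    {"dx":-34,"dy":-33,"dz":-6}
  ]
}}

```text
validation failed for argument at $.de...
```

```bash
cat >> h.py <<'E'
from scipy.spatial.transform import Rotation as Rot
RK=(np.array([.5987,.1407]),np.radians(-14.93))
def rackw(x,y,z):
    o,a=RK;return np.array([o[0]+x*np.cos(a)-y*np.sin(a),o[1]+x*np.sin(a)+y*np.cos(a),z])
def need(X,ydir=None):
    "tool-frame shift (mm) to TCP target X and az (deg) to make tool y point along world angle ydir"
    s=r.sense();q=s["orientation"];M=Rot.from_quat([q[1],q[2],q[3],q[0]]).as_matrix()
    print("t",round(s["clock"],2),"pos",np.round(s["tool_pos"],4),"shift",(M.T@(np.array(X)-s["tool_pos"])*1e3).round(1),"tilt",np.degrees(M[:2,2]).round(2),"ydir",np.degrees(np.arctan2(M[1,1],M[0,1])).round(2),"open",round(s["opening"],4),"F",np.round(s["contact_force"],1),"grip",round(s["grasp_force"],1))
    if ydir is not None: print("az",round((np.degrees(np.arctan2(M[1,1],M[0,1]))-ydir+180)%360-180,2))
E
python3 -c "
from h import *
need([.513,-.325,.25],102)
print(onz('top',proj('top',[0,0,0]),0))"
```

```text
t 0.1 pos [0.1551 0.5791 0.2177] shift [-579.7 -780.7  -31.2] tilt [-0.03 -0.08] ydir 75.0 open 0.0932 F [ 0.6  0.8 -0.3] grip 0.0
az -27.0
[0. 0. 0.]
```

Emit:
{"api": "jog_arm", "payload": {
  "deltas": [
    {"dx":-32,"dy":-30,"dz":-20,"ax":0,"ay":0,"az":0,"grip":-1},
    {"dx":-32,"dy":-30,"dz":-20,"ax":0,"ay":0,"az":0,"grip":-1},
    {"dx":-32,"dy":-30,"dz":-20,"ax":0,"ay":0,"az":0,"grip":-1},
    {"dx":-32,"dy":-30,"dz":-20,"ax":0,"ay":0,"az":0,"grip":-1},
    {"dx":-32,"dy":-30,"dz":-20,"ax":0,"ay":0,"az":0,"grip":-1}
  ]
}}

```text
clock: 0.6
tool_pos: [0.2713, 0.3916, 0.319]
orientation: [-0.0, 0.13, 0.991, -0.0]
contact_force: [0.7, 0.4, -0.0]
opening: 0.0934
grasp_force: 0.0
```

Emit:
{"api": "jog_arm", "payload": {
  "deltas": [
    {"dx":-34,"dy":-33,"dz":-6,"ax":0,"ay":0,"az":0,"grip":-1},
    {"dx":-34,"dy":-33,"dz":-6,"ax":0,"ay":0,"az":0,"grip":-1},
    {"dx":-34,"dy":-33,"dz":-6,"ax":0,"ay":0,"az":0,"grip":-1},
    {"dx":-34,"dy":-33,"dz":-6,"ax":0,"ay":0,"az":0,"grip":-1},
    {"dx":-34,"dy":-33,"dz":-6,"ax":0,"ay":0,"az":0,"grip":-1}
  ]
}}

```text
clock: 1.1
tool_pos: [0.3929, 0.1881, 0.3487]
orientation: [-0.0, 0.13, 0.991, 0.0]
contact_force: [1.6, 0.3, -0.3]
opening: 0.093
grasp_force: 0.0
```

Emit:
{"api": "jog_arm", "payload": {
  "deltas": [
    {"dx":-22,"dy":-42,"dz":6,"ax":0,"ay":0,"az":0,"grip":-1},
    {"dx":-22,"dy":-42,"dz":6,"ax":0,"ay":0,"az":0,"grip":-1},
    {"dx":-22,"dy":-42,"dz":6,"ax":0,"ay":0,"az":0,"grip":-1},
    {"dx":-22,"dy":-42,"dz":6,"ax":0,"ay":0,"az":0,"grip":-1},
    {"dx":-22,"dy":-42,"dz":6,"ax":0,"ay":0,"az":0,"grip":-1}
  ]
}}

```text
clock: 1.6
tool_pos: [0.4442, -0.0434, 0.3182]
orientation: [-0.0, 0.131, 0.991, 0.0]
contact_force: [1.3, 0.7, 0.5]
opening: 0.093
grasp_force: 0.0
```

Emit:
{"api": "jog_arm", "payload": {
  "deltas": [
    {"dx":-22,"dy":-42,"dz":6,"ax":0,"ay":0,"az":0,"grip":-1},
    {"dx":-22,"dy":-42,"dz":6,"ax":0,"ay":0,"az":0,"grip":-1},
    {"dx":-22,"dy":-42,"dz":6,"ax":0,"ay":0,"az":0,"grip":-1},
    {"dx":-22,"dy":-42,"dz":6,"ax":0,"ay":0,"az":0,"grip":-1},
    {"dx":-22,"dy":-42,"dz":6,"ax":0,"ay":0,"az":0,"grip":-1}
  ]
}}

```text
clock: 2.1
tool_pos: [0.4961, -0.2747, 0.2879]
orientation: [-0.0, 0.131, 0.991, 0.0]
contact_force: [0.4, 0.9, 0.5]
opening: 0.0928
grasp_force: 0.0
```

Emit:
{"api": "jog_arm", "payload": {
  "deltas": [
    {"dx":0,"dy":0,"dz":6,"ax":0,"ay":0,"az":-6.75,"grip":-1},
    {"dx":0,"dy":0,"dz":6,"ax":0,"ay":0,"az":-6.75,"grip":-1},
    {"dx":0,"dy":0,"dz":6,"ax":0,"ay":0,"az":-6.75,"grip":-1},
    {"dx":0,"dy":0,"dz":6,"ax":0,"ay":0,"az":-6.75,"grip":-1},
    {"dx":0,"dy":0,"dz":0,"ax":0,"ay":0,"az":0,"grip":-1}
  ]
}}

```text
clock: 2.6
tool_pos: [0.4956, -0.2724, 0.263]
orientation: [-0.001, -0.105, 0.994, 0.001]
contact_force: [0.2, 0.0, 0.2]
opening: 0.0929
grasp_force: 0.0
```

```bash
python3 -c "
from h import *
need([.513,-.325,.18],102)"
```

```text
t 2.6 pos [ 0.4956 -0.2724  0.263 ] shift [ -6.1 -55.2  82.9] tilt [-0.13  0.09] ydir 102.1 open 0.0929 F [0.2 0.  0.2] grip 0.0
az 0.1
```

Emit:
{"api": "jog_arm", "payload": {
  "deltas": [
    {"dx":-2,"dy":-20,"dz":10,"ax":0,"ay":0,"az":0,"grip":-1},
    {"dx":-2,"dy":-20,"dz":10,"ax":0,"ay":0,"az":0,"grip":-1},
    {"dx":-2,"dy":-15,"dz":20,"ax":0,"ay":0,"az":0,"grip":-1},
    {"dx":0,"dy":0,"dz":25,"ax":0,"ay":0,"az":0,"grip":-1},
    {"dx":0,"dy":0,"dz":18,"ax":0,"ay":0,"az":0,"grip":-1}
  ]
}}

```text
clock: 3.1
tool_pos: [0.5131, -0.3254, 0.1799]
orientation: [-0.001, -0.102, 0.995, 0.001]
contact_force: [-0.4, -0.5, -0.9]
opening: 0.0929
grasp_force: 0.0
```

```bash
python3 -c "
from h import *
need([.513,-.325,.111],102)
S=r.snapshot('scene')[:,:,::-1];T=r.snapshot('top')[:,:,::-1]
cv2.imwrite('pics/s1.png',np.hstack([big(S,185,185,100,100,4),big(T,260,150,100,100,4)]))
need([.513,-.325,.111],102)
print(proj('scene',[.513,-.325,.13]),proj('top',[.513,-.325,.13]))"
```

```text
t 3.1 pos [ 0.5131 -0.3254  0.1799] shift [-0.   0.3 68.9] tilt [-0.08  0.06] ydir 101.74 open 0.0929 F [-0.4 -0.5 -0.9] grip 0.0
az -0.26
t 3.2 pos [ 0.5119 -0.3241  0.1781] shift [-1.1 -1.5 67.1] tilt [-0.28  0.21] ydir 101.8 open 0.093 F [-0.   0.1 -1. ] grip 0.0
az -0.2
[232.75831828 229.39436402] [303.51612115 202.18052697]
```

View pics/s1.png

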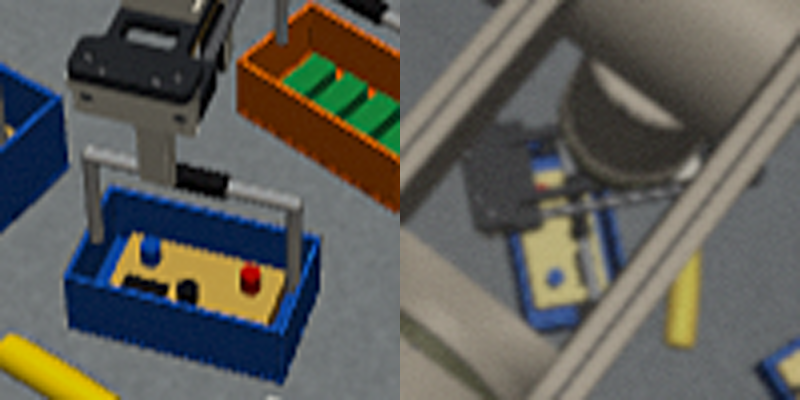

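The open fingers straddle the handle above the sleeve (scene (232,229)), with the near finger at scene (224,222). Going down and gripping.

Emit:
{"api": "jog_arm", "payload": {
  "deltas": [
    {"dx":0,"dy":0,"dz":25,"ax":0,"ay":0,"az":0,"grip":-1},
    {"dx":0,"dy":0,"dz":25,"ax":0,"ay":0,"az":0,"grip":-1},
    {"dx":0,"dy":0,"dz":18,"ax":0,"ay":0,"az":0,"grip":-1},
    {"dx":0,"dy":0,"dz":0,"ax":0,"ay":0,"az":0,"grip":-1},
    {"dx":0,"dy":0,"dz":0,"ax":0,"ay":0,"az":0,"grip":1}
  ],
  "force": 30
}}

```text
clock: 3.7
tool_pos: [0.514, -0.3255, 0.115]
orientation: [0.0, -0.104, 0.995, -0.0]
contact_force: [-1.1, -0.4, 0.5]
opening: 0.0885
grasp_force: 0.0
```

Emit:
{"api": "jog_arm", "payload": {
  "deltas": [
    {"dx":0,"dy":0,"dz":0,"ax":0,"ay":0,"az":0,"grip":1},
    {"dx":0,"dy":0,"dz":0,"ax":0,"ay":0,"az":0,"grip":1},
    {"dx":0,"dy":0,"dz":0,"ax":0,"ay":0,"az":0,"grip":1},
    {"dx":0,"dy":0,"dz":0,"ax":0,"ay":0,"az":0,"grip":1},
    {"dx":0,"dy":0,"dz":0,"ax":0,"ay":0,"az":0,"grip":1}
  ]
}}

```text
clock: 4.2
tool_pos: [0.5137, -0.3254, 0.1139]
orientation: [0.0, -0.104, 0.995, -0.0]
contact_force: [0.3, 0.9, 0.3]
opening: 0.0496
grasp_force: 0.0
```

```bash
python3 -c "
from h import *
need([.513,-.325,.111],102)"
```

```text
t 4.2 pos [ 0.5137 -0.3254  0.1139] shift [0.6 0.5 2.9] tilt [ 0.01 -0.01] ydir 102.0 open 0.0496 F [0.3 0.9 0.3] grip 0.0
az -0.0
```

Emit:
{"api": "jog_arm", "payload": {
  "deltas": [
    {"dx":0,"dy":0,"dz":3,"ax":0,"ay":0,"az":0,"grip":1},
    {"dx":0,"dy":0,"dz":0,"ax":0,"ay":0,"az":0,"grip":1},
    {"dx":0,"dy":0,"dz":0,"ax":0,"ay":0,"az":0,"grip":1},
    {"dx":0,"dy":0,"dz":0,"ax":0,"ay":0,"az":0,"grip":1},
    {"dx":0,"dy":0,"dz":0,"ax":0,"ay":0,"az":0,"grip":1}
  ]
}}

```text
clock: 4.7
tool_pos: [0.5136, -0.3254, 0.1106]
orientation: [0.0, -0.105, 0.995, -0.0]
contact_force: [1.0, 0.8, -3.5]
opening: 0.012
grasp_force: 30.0
```

Emit:
{"api": "jog_arm", "payload": {
  "deltas": [
    {"dx":0,"dy":0,"dz":0,"ax":0,"ay":0,"az":0,"grip":1},
    {"dx":0,"dy":0,"dz":0,"ax":0,"ay":0,"az":0,"grip":1},
    {"dx":0,"dy":0,"dz":0,"ax":0,"ay":0,"az":0,"grip":1},
    {"dx":0,"dy":0,"dz":-4,"ax":0,"ay":0,"az":0,"grip":1},
    {"dx":0,"dy":0,"dz":-8,"ax":0,"ay":0,"az":0,"grip":1}
  ],
  "force": 40
}}

```text
clock: 5.2
tool_pos: [0.5127, -0.3246, 0.1217]
orientation: [-0.001, -0.105, 0.995, 0.001]
contact_force: [-0.3, 0.1, -4.0]
opening: 0.0115
grasp_force: 40.0
```

```bash
python3 -c "
from h import *
need([.513,-.325,.30],75.07)"
```

```text
t 5.2 pos [ 0.5127 -0.3246  0.1217] shift [ 1.000e-01 -1.000e-01 -1.783e+02] tilt [-0.13  0.1 ] ydir 102.0 open 0.0115 F [-0.3  0.1 -4. ] grip 40.0
az 26.93
```

Emit:
{"api": "jog_arm", "payload": {
  "deltas": [
    {"dx":0,"dy":0,"dz":-15,"ax":0,"ay":0,"az":0,"grip":1},
    {"dx":0,"dy":0,"dz":-20,"ax":0,"ay":0,"az":0,"grip":1},
    {"dx":0,"dy":0,"dz":-25,"ax":0,"ay":0,"az":0,"grip":1},
    {"dx":0,"dy":0,"dz":-25,"ax":0,"ay":0,"az":0,"grip":1},
    {"dx":0,"dy":0,"dz":-25,"ax":0,"ay":0,"az":0,"grip":1}
  ]
}}

```text
clock: 5.7
tool_pos: [0.5137, -0.3253, 0.2352]
orientation: [0.0, -0.105, 0.995, -0.0]
contact_force: [0.1, -0.2, -4.0]
opening: 0.0116
grasp_force: 40.0
```

Emit:
{"api": "jog_arm", "payload": {
  "deltas": [
    {"dx":0,"dy":0,"dz":-25,"ax":0,"ay":0,"az":3.93,"grip":1},
    {"dx":0,"dy":0,"dz":-20,"ax":0,"ay":0,"az":6,"grip":1},
    {"dx":0,"dy":0,"dz":-15,"ax":0,"ay":0,"az":7,"grip":1},
    {"dx":0,"dy":0,"dz":-8,"ax":0,"ay":0,"az":6,"grip":1},
    {"dx":0,"dy":0,"dz":0,"ax":0,"ay":0,"az":4,"grip":1}
  ]
}}

```text
clock: 6.2
tool_pos: [0.5143, -0.3257, 0.3044]
orientation: [0.002, 0.132, 0.991, -0.001]
contact_force: [-0.6, 0.3, -3.9]
opening: 0.0119
grasp_force: 40.0
```

```bash
python3 -c "
from h import *
X=rackw(0,-.1,.30);print(X);need(X,75.07)"
```

```text
[0.57293612 0.04407587 0.3       ]
t 6.2 pos [ 0.5143 -0.3257  0.3044] shift [ 40.1 372.3   3.6] tilt [ 0.21 -0.16] ydir 74.84 open 0.0119 F [-0.6  0.3 -3.9] grip 40.0
az -0.23
```

Emit:
{"api": "jog_arm", "payload": {
  "deltas": [
    {"dx":1,"dy":12,"dz":0,"ax":0,"ay":0,"az":0,"grip":1},
    {"dx":2,"dy":20,"dz":0,"ax":0,"ay":0,"az":0,"grip":1},
    {"dx":3,"dy":28,"dz":0,"ax":0,"ay":0,"az":0,"grip":1},
    {"dx":4,"dy":32,"dz":0,"ax":0,"ay":0,"az":0,"grip":1},
    {"dx":4,"dy":34,"dz":0,"ax":0,"ay":0,"az":0,"grip":1}
  ]
}}

```text
clock: 6.7
tool_pos: [0.5324, -0.1981, 0.3011]
orientation: [0.0, 0.129, 0.992, 0.0]
contact_force: [0.3, -0.4, -3.3]
opening: 0.0118
grasp_force: 40.0
```

Emit:
{"api": "jog_arm", "payload": {
  "deltas": [
    {"dx":4,"dy":34,"dz":0,"ax":0,"ay":0,"az":0,"grip":1},
    {"dx":4,"dy":34,"dz":0,"ax":0,"ay":0,"az":0,"grip":1},
    {"dx":4,"dy":34,"dz":0,"ax":0,"ay":0,"az":0,"grip":1},
    {"dx":4,"dy":34,"dz":0,"ax":0,"ay":0,"az":0,"grip":1},
    {"dx":4,"dy":34,"dz":0,"ax":0,"ay":0,"az":0,"grip":1}
  ]
}}

```text
clock: 7.2
tool_pos: [0.5566, -0.0282, 0.3012]
orientation: [0.0, 0.128, 0.992, 0.0]
contact_force: [0.2, -0.5, -3.2]
opening: 0.0119
grasp_force: 40.0
```

Emit:
{"api": "jog_arm", "payload": {
  "deltas": [
    {"dx":3,"dy":30,"dz":0,"ax":0,"ay":0,"az":0,"grip":1},
    {"dx":2,"dy":22,"dz":0,"ax":0,"ay":0,"az":0,"grip":1},
    {"dx":1,"dy":16,"dz":0,"ax":0,"ay":0,"az":0,"grip":1},
    {"dx":0,"dy":8,"dz":0,"ax":0,"ay":0,"az":0,"grip":1},
    {"dx":0,"dy":0,"dz":0,"ax":0,"ay":0,"az":0,"grip":1}
  ]
}}

```text
clock: 7.7
tool_pos: [0.5708, 0.0452, 0.3007]
orientation: [-0.0, 0.129, 0.992, -0.0]
contact_force: [0.2, -0.6, -4.4]
opening: 0.0121
grasp_force: 40.0
```

```bash
python3 -c "
from h import *
X=rackw(0,-.1,.179);print(X);need(X,75.07)
S=r.snapshot('scene')[:,:,::-1];T=r.snapshot('top')[:,:,::-1]
cv2.imwrite('pics/s2.png',np.hstack([big(S,250,60,130,150,3),big(T,100,90,130,150,3)]))"
```

```text
[0.57293612 0.04407587 0.179     ]
t 7.7 pos [0.5708 0.0452 0.3007] shift [ -2.4  -0.5 121.7] tilt [-0. -0.] ydir 75.18 open 0.0121 F [ 0.2 -0.6 -4.4] grip 40.0
az 0.11
```

View pics/s2.png

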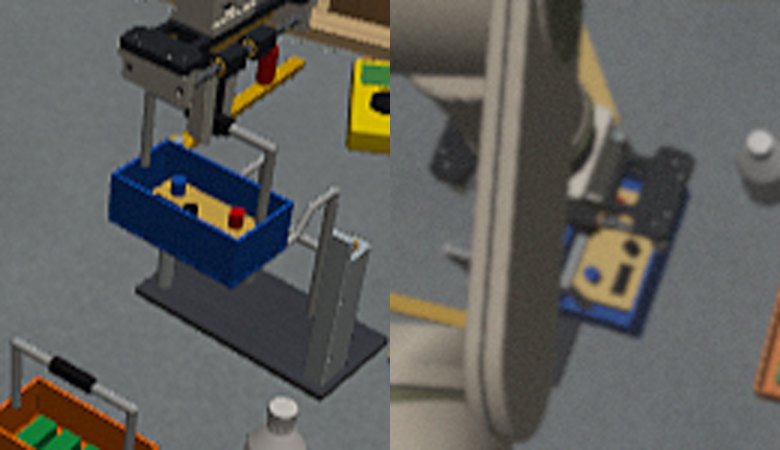

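Tote is held level before the hooks; the right handle corner is at scene (341,110).

Emit:
{"api": "jog_arm", "payload": {
  "deltas": [
    {"dx":-2,"dy":0,"dz":15,"ax":0,"ay":0,"az":0,"grip":1},
    {"dx":0,"dy":0,"dz":25,"ax":0,"ay":0,"az":0,"grip":1},
    {"dx":0,"dy":0,"dz":30,"ax":0,"ay":0,"az":0,"grip":1},
    {"dx":0,"dy":0,"dz":30,"ax":0,"ay":0,"az":0,"grip":1},
    {"dx":0,"dy":0,"dz":20,"ax":0,"ay":0,"az":0,"grip":1}
  ]
}}

```text
clock: 8.3
tool_pos: [0.5711, 0.0428, 0.1766]
orientation: [-0.002, 0.131, 0.991, -0.0]
contact_force: [-0.3, -0.3, -3.9]
opening: 0.0118
grasp_force: 40.0
```

```bash
python3 -c "
from h import *
X=rackw(0,0,.179);print(X);need(X,75.07)
for a in(.068,.073):print(proj('scene',np.array([.5708,.0452,.3197])+[a*.966,-a*.258,0]))"
```

```text
[0.5987 0.1407 0.179 ]
t 8.3 pos [0.5711 0.0428 0.1766] shift [ -1.3 101.7  -2.5] tilt [-0.23 -0.01] ydir 74.99 open 0.0118 F [-0.3 -0.3 -3.9] grip 40.0
az -0.08
[340.56701035 109.61521063]
[342.12528902 110.37962173]
```

Emit:
{"api": "jog_arm", "payload": {
  "deltas": [
    {"dx":-1,"dy":8,"dz":-3,"ax":0,"ay":0,"az":0,"grip":1},
    {"dx":0,"dy":12,"dz":0,"ax":0,"ay":0,"az":0,"grip":1},
    {"dx":0,"dy":15,"dz":0,"ax":0,"ay":0,"az":0,"grip":1},
    {"dx":0,"dy":15,"dz":0,"ax":0,"ay":0,"az":0,"grip":1},
    {"dx":0,"dy":10,"dz":0,"ax":0,"ay":0,"az":0,"grip":1}
  ]
}}

```text
clock: 8.8
tool_pos: [0.5902, 0.1038, 0.1849]
orientation: [0.001, 0.129, 0.992, 0.0]
contact_force: [-0.6, 1.4, -3.2]
opening: 0.0118
grasp_force: 40.0
```

Emit:
{"api": "jog_arm", "payload": {
  "deltas": [
    {"dx":0,"dy":12,"dz":0,"ax":0,"ay":0,"az":0,"grip":1},
    {"dx":0,"dy":13,"dz":0,"ax":0,"ay":0,"az":0,"grip":1},
    {"dx":0,"dy":11,"dz":0,"ax":0,"ay":0,"az":0,"grip":1},
    {"dx":0,"dy":5,"dz":0,"ax":0,"ay":0,"az":0,"grip":1},
    {"dx":0,"dy":0,"dz":0,"ax":0,"ay":0,"az":0,"grip":1}
  ]
}}

```text
clock: 9.3
tool_pos: [0.5998, 0.142, 0.1835]
orientation: [-0.0, 0.129, 0.992, -0.0]
contact_force: [0.3, 0.4, -3.9]
opening: 0.0116
grasp_force: 40.0
```

```bash
python3 -c "
from h import *
X=rackw(0,0,.142);need(X,75.07)"
```

```text
t 9.3 pos [0.5998 0.142  0.1835] shift [ 0.7 -1.6 41.5] tilt [-0.01 -0.  ] ydir 75.13 open 0.0116 F [ 0.3  0.4 -3.9] grip 40.0
az 0.06
```

Lower 38 mm, leaving a little to settle, and watch the force.

Emit:
{"api": "jog_arm", "payload": {
  "deltas": [
    {"dx":0.5,"dy":-1.5,"dz":8,"ax":0,"ay":0,"az":0,"grip":1},
    {"dx":0,"dy":0,"dz":10,"ax":0,"ay":0,"az":0,"grip":1},
    {"dx":0,"dy":0,"dz":10,"ax":0,"ay":0,"az":0,"grip":1},
    {"dx":0,"dy":0,"dz":7,"ax":0,"ay":0,"az":0,"grip":1},
    {"dx":0,"dy":0,"dz":3,"ax":0,"ay":0,"az":0,"grip":1}
  ]
}}

```text
clock: 9.8
tool_pos: [0.5979, 0.1396, 0.1438]
orientation: [-0.001, 0.13, 0.991, -0.0]
contact_force: [-0.1, -0.8, -5.0]
opening: 0.0116
grasp_force: 40.0
```

Emit:
{"api": "jog_arm", "payload": {
  "deltas": [
    {"dx":0,"dy":0,"dz":1,"ax":0,"ay":0,"az":0,"grip":1},
    {"dx":0,"dy":0,"dz":1,"ax":0,"ay":0,"az":0,"grip":1},
    {"dx":0,"dy":0,"dz":1,"ax":0,"ay":0,"az":0,"grip":1},
    {"dx":0,"dy":0,"dz":0,"ax":0,"ay":0,"az":0,"grip":1},
    {"dx":0,"dy":0,"dz":0,"ax":0,"ay":0,"az":0,"grip":1}
  ]
}}

```text
clock: 10.3
tool_pos: [0.599, 0.14, 0.1429]
orientation: [0.0, 0.13, 0.992, 0.0]
contact_force: [-0.3, 1.5, -2.7]
opening: 0.0118
grasp_force: 40.0
```

```bash
python3 -c "
from h import *
X=rackw(0,0,.142);need(X,75.07)
S=r.snapshot('scene')[:,:,::-1]
cv2.imwrite('pics/s3.png',big(S,280,50,120,140,4))"
```

```text
t 10.3 pos [0.599  0.14   0.1429] shift [0.5 0.6 0.9] tilt [0.03 0.  ] ydir 75.07 open 0.0118 F [-0.3  1.5 -2.7] grip 40.0
az 0.0
```

View pics/s3.png

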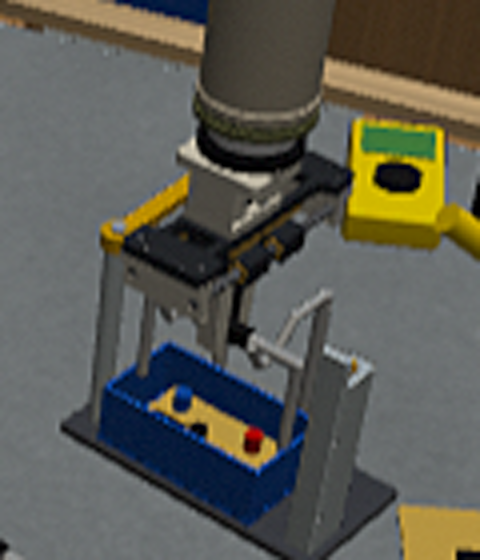

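Right hook tip at scene (345,138) stands in front of the handle; the tote is between the columns. Seat 1–2 mm more, then release.

Emit:
{"api": "jog_arm", "payload": {
  "deltas": [
    {"dx":0,"dy":0,"dz":1,"ax":0,"ay":0,"az":0,"grip":1},
    {"dx":0,"dy":0,"dz":0.5,"ax":0,"ay":0,"az":0,"grip":1},
    {"dx":0,"dy":0,"dz":0,"ax":0,"ay":0,"az":0,"grip":1},
    {"dx":0,"dy":0,"dz":0,"ax":0,"ay":0,"az":0,"grip":1},
    {"dx":0,"dy":0,"dz":0,"ax":0,"ay":0,"az":0,"grip":1}
  ]
}}

```text
clock: 10.85
tool_pos: [0.5989, 0.14, 0.1413]
orientation: [0.0, 0.13, 0.992, 0.0]
contact_force: [-0.3, 0.9, -2.6]
opening: 0.0116
grasp_force: 40.0
```

Emit:
{"api": "jog_arm", "payload": {
  "deltas": [
    {"dx":0,"dy":0,"dz":0,"ax":0,"ay":0,"az":0,"grip":0.4},
    {"dx":0,"dy":0,"dz":0,"ax":0,"ay":0,"az":0,"grip":0.4},
    {"dx":0,"dy":0,"dz":0,"ax":0,"ay":0,"az":0,"grip":0.4},
    {"dx":0,"dy":0,"dz":0,"ax":0,"ay":0,"az":0,"grip":0.4},
    {"dx":0,"dy":0,"dz":0,"ax":0,"ay":0,"az":0,"grip":0.4}
  ]
}}

```text
clock: 11.35
tool_pos: [0.5989, 0.14, 0.1413]
orientation: [0.0, 0.13, 0.992, 0.0]
contact_force: [-0.5, -0.1, -0.5]
opening: 0.0281
grasp_force: 0.0
```

Emit:
{"api": "jog_arm", "payload": {
  "deltas": [
    {"dx":0,"dy":0,"dz":-10,"ax":0,"ay":0,"az":0,"grip":0.4},
    {"dx":0,"dy":0,"dz":-20,"ax":0,"ay":0,"az":0,"grip":0.4},
    {"dx":0,"dy":0,"dz":-30,"ax":0,"ay":0,"az":0,"grip":0.4},
    {"dx":0,"dy":0,"dz":-40,"ax":0,"ay":0,"az":0,"grip":0.4},
    {"dx":0,"dy":0,"dz":-40,"ax":0,"ay":0,"az":0,"grip":0}
  ]
}}

```text
clock: 11.85
tool_pos: [0.5984, 0.1399, 0.283]
orientation: [-0.0, 0.13, 0.992, -0.0]
contact_force: [1.4, 0.1, 0.3]
opening: 0.032
grasp_force: 0.0
```

```bash
python3 -c "
from h import *
hg=rackw(-.105,0,.19);K=onz('scene',(340,75.5),.241);K2=onz('top',(74,182),.23)
S=cv2.cvtColor(cv2.imread('pics/scene0.png'),cv2.COLOR_BGR2HSV)[65:95,325:355]
m=cv2.inRange(S,(0,150,60),(8,255,255))|cv2.inRange(S,(170,120,50),(180,255,255));y,x=np.nonzero(m);K3=onz('scene',(x.mean()+325,y.mean()+65),.2185)
for k in(K,K2,K3):
    d=k-hg;print(k.round(4),np.hypot(*d[:2]),np.arctan2(d[1],d[0])-RK[1])
print('q',r.sense()['q'])
need(K,75.07)
T=r.snapshot('top')[:,:,::-1];S=r.snapshot('scene')[:,:,::-1]
cv2.imwrite('pics/s4.png',np.hstack([big(S,270,40,130,150,3),big(T,40,90,130,150,3)]))"
```

```text
[0.5314 0.3176 0.241 ] 0.15366671620140657 1.6070581277447284
[0.5301 0.3189 0.23  ] 0.15464766203305097 1.6171814569087823
[0.5282 0.3256 0.2185] 0.16083302110577558 1.6377266652409144
q [ 1.46254806e-01  1.52839285e-01  1.34744882e+00 -2.25636377e-05
  1.64170816e+00 -1.16401964e+00]
t 11.85 pos [0.5984 0.1399 0.283 ] shift [110.5 154.4  42. ] tilt [-0.02 -0.  ] ydir 75.07 open 0.032 F [1.4 0.1 0.3] grip 0.0
az 0.0
```

View pics/s4.png

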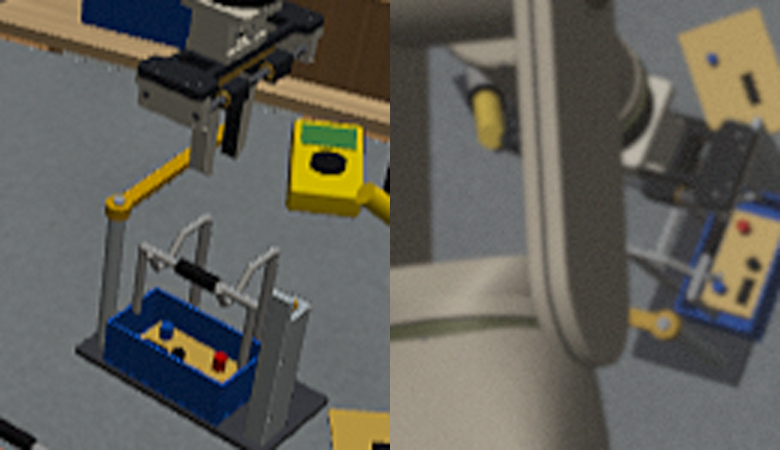

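The tote hangs in both hooks (sleeve at scene (336,132)) with the fingers clear; keeper at about 1.61 rad. Moving over the knob and turning the tool so that it closes tangentially.

Emit:
{"api": "jog_arm", "payload": {
  "deltas": [
    {"dx":16,"dy":22,"dz":0,"ax":0,"ay":0,"az":0,"grip":-0.2},
    {"dx":28,"dy":39,"dz":0,"ax":0,"ay":0,"az":0,"grip":-0.2},
    {"dx":28,"dy":39,"dz":0,"ax":0,"ay":0,"az":0,"grip":-0.2},
    {"dx":26,"dy":36,"dz":0,"ax":0,"ay":0,"az":0,"grip":-0.2},
    {"dx":14,"dy":20,"dz":0,"ax":0,"ay":0,"az":0,"grip":-0.2}
  ]
}}

```text
clock: 12.45
tool_pos: [0.5291, 0.3226, 0.2813]
orientation: [-0.0, 0.129, 0.992, 0.0]
contact_force: [0.9, 0.1, -0.7]
opening: 0.0559
grasp_force: 0.0
```

Emit:
{"api": "jog_arm", "payload": {
  "deltas": [
    {"dx":0,"dy":0,"dz":0,"ax":0,"ay":0,"az":8,"grip":-0.2},
    {"dx":0,"dy":0,"dz":0,"ax":0,"ay":0,"az":8,"grip":-0.2},
    {"dx":0,"dy":0,"dz":0,"ax":0,"ay":0,"az":8,"grip":-0.2},
    {"dx":0,"dy":0,"dz":0,"ax":0,"ay":0,"az":8,"grip":-0.2},
    {"dx":0,"dy":0,"dz":0,"ax":0,"ay":0,"az":8,"grip":-0.2}
  ]
}}

```text
clock: 12.95
tool_pos: [0.5307, 0.3196, 0.2812]
orientation: [-0.0, 0.464, 0.886, -0.0]
contact_force: [0.5, 0.2, 0.9]
opening: 0.0558
grasp_force: 0.0
```

Emit:
{"api": "jog_arm", "payload": {
  "deltas": [
    {"dx":0,"dy":0,"dz":0,"ax":0,"ay":0,"az":8,"grip":-0.2},
    {"dx":0,"dy":0,"dz":0,"ax":0,"ay":0,"az":8,"grip":-0.2},
    {"dx":0,"dy":0,"dz":0,"ax":0,"ay":0,"az":8,"grip":-0.2},
    {"dx":0,"dy":0,"dz":0,"ax":0,"ay":0,"az":8,"grip":-0.2},
    {"dx":0,"dy":0,"dz":0,"ax":0,"ay":0,"az":8,"grip":-0.2}
  ]
}}

```text
clock: 13.45
tool_pos: [0.5307, 0.3195, 0.2812]
orientation: [-0.0, 0.739, 0.674, -0.0]
contact_force: [0.3, -0.5, 0.3]
opening: 0.0559
grasp_force: 0.0
```

```bash
python3 -c "
from h import *
need([.5305,.3192,.207],167.6-180);print(r.sense()['q'])"
```

```text
t 13.45 pos [0.5307 0.3195 0.2812] shift [-0.3 -0.2 74.2] tilt [-0. -0.] ydir -5.26 open 0.0559 F [ 0.3 -0.5  0.3] grip 0.0
az 7.14
[ 4.59144391e-01  1.66177566e-01  1.33585395e+00 -3.44962632e-06
  1.63963644e+00  5.50948316e-01]
```

Emit:
{"api": "jog_arm", "payload": {
  "deltas": [
    {"dx":0,"dy":0,"dz":14,"ax":0,"ay":0,"az":7,"grip":-0.2},
    {"dx":0,"dy":0,"dz":20,"ax":0,"ay":0,"az":0,"grip":-0.2},
    {"dx":0,"dy":0,"dz":20,"ax":0,"ay":0,"az":0,"grip":-0.2},
    {"dx":0,"dy":0,"dz":17,"ax":0,"ay":0,"az":0,"grip":-0.2},
    {"dx":0,"dy":0,"dz":0,"ax":0,"ay":0,"az":0,"grip":1}
  ],
  "force": 6
}}

```text
clock: 13.95
tool_pos: [0.5292, 0.3187, 0.2069]
orientation: [-0.001, 0.777, 0.63, -0.003]
contact_force: [-0.3, -0.6, -0.8]
opening: 0.0514
grasp_force: 0.0
```

Emit:
{"api": "jog_arm", "payload": {
  "deltas": [
    {"dx":0,"dy":0,"dz":0,"ax":0,"ay":0,"az":0,"grip":1},
    {"dx":0,"dy":0,"dz":0,"ax":0,"ay":0,"az":0,"grip":1},
    {"dx":0,"dy":0,"dz":0,"ax":0,"ay":0,"az":0,"grip":1},
    {"dx":0,"dy":0,"dz":0,"ax":0,"ay":0,"az":0,"grip":1},
    {"dx":0,"dy":0,"dz":0,"ax":0,"ay":0,"az":0,"grip":1}
  ]
}}

```text
clock: 14.45
tool_pos: [0.5313, 0.3198, 0.2112]
orientation: [0.0, 0.777, 0.63, 0.001]
contact_force: [-0.3, 0.0, 3.4]
opening: 0.0197
grasp_force: 6.0
```

```bash
python3 -c "
from h import *
need([.5305,.3192,.207],167.6-180)"
```

```text
t 14.45 pos [0.5313 0.3198 0.2112] shift [-0.7 -0.7  4.2] tilt [0.08 0.04] ydir -11.93 open 0.0197 F [-0.3  0.   3.4] grip 6.0
az 0.47
```

Emit:
{"api": "jog_arm", "payload": {
  "deltas": [
    {"dx":-0.4,"dy":10.8,"dz":0,"ax":0,"ay":0,"az":4,"grip":1},
    {"dx":-0.4,"dy":10.8,"dz":0,"ax":0,"ay":0,"az":4,"grip":1},
    {"dx":-0.4,"dy":10.8,"dz":0,"ax":0,"ay":0,"az":4,"grip":1},
    {"dx":-0.4,"dy":10.8,"dz":0,"ax":0,"ay":0,"az":4,"grip":1},
    {"dx":-0.4,"dy":10.8,"dz":0,"ax":0,"ay":0,"az":4,"grip":1}
  ]
}}

```text
clock: 14.95
tool_pos: [0.5812, 0.2989, 0.2111]
orientation: [0.0, 0.875, 0.484, 0.0]
contact_force: [-2.7, -3.3, 5.6]
opening: 0.0198
grasp_force: 6.0
```

Emit:
{"api": "jog_arm", "payload": {
  "deltas": [
    {"dx":-0.6,"dy":13.5,"dz":0,"ax":0,"ay":0,"az":5,"grip":1},
    {"dx":-0.6,"dy":13.5,"dz":0,"ax":0,"ay":0,"az":5,"grip":1},
    {"dx":-0.6,"dy":13.5,"dz":0,"ax":0,"ay":0,"az":5,"grip":1},
    {"dx":-0.6,"dy":13.5,"dz":0,"ax":0,"ay":0,"az":5,"grip":1},
    {"dx":-0.6,"dy":13.5,"dz":0,"ax":0,"ay":0,"az":5,"grip":1}
  ]
}}

```text
clock: 15.45
tool_pos: [0.6284, 0.2515, 0.211]
orientation: [0.0, 0.959, 0.283, -0.001]
contact_force: [-6.1, -4.1, 5.5]
opening: 0.0201
grasp_force: 6.0
```

```bash
cat >> h.py <<'E'
def swing():
    p=np.array(r.sense()["tool_pos"]);d=p-rackw(-.105,0,.19);th=np.arctan2(d[1],d[0])-RK[1]
    print("theta",th.round(3),"rad",np.hypot(*d[:2]).round(4));need(rackw(.05,0,p[2]),-90-14.93)
E
python3 -c "
from h import *
swing()"
```

```text
theta 0.829 rad 0.1556
t 15.45 pos [0.6284 0.2515 0.211 ] shift [-5.14e+01  1.14e+02  1.00e-01] tilt [-0.05 -0.05] ydir -57.15 open 0.0201 F [-6.1 -4.1  5.5] grip 6.0
az 47.78
```

Emit:
{"api": "jog_arm", "payload": {
  "deltas": [
    {"dx":-0.6,"dy":13.5,"dz":0,"ax":0,"ay":0,"az":5,"grip":1},
    {"dx":-0.6,"dy":13.5,"dz":0,"ax":0,"ay":0,"az":5,"grip":1},
    {"dx":-0.6,"dy":13.5,"dz":0,"ax":0,"ay":0,"az":5,"grip":1},
    {"dx":-0.6,"dy":13.5,"dz":0,"ax":0,"ay":0,"az":5,"grip":1},
    {"dx":-0.6,"dy":13.5,"dz":0,"ax":0,"ay":0,"az":5,"grip":1}
  ]
}}

```text
clock: 15.95
tool_pos: [0.6513, 0.1891, 0.2108]
orientation: [-0.0, 0.998, 0.069, -0.001]
contact_force: [-6.7, -0.9, 5.0]
opening: 0.0197
grasp_force: 6.0
```

Emit:
{"api": "jog_arm", "payload": {
  "deltas": [
    {"dx":-0.4,"dy":10.8,"dz":0,"ax":0,"ay":0,"az":4,"grip":1},
    {"dx":-0.4,"dy":10.8,"dz":0,"ax":0,"ay":0,"az":4,"grip":1},
    {"dx":-0.4,"dy":10.8,"dz":0,"ax":0,"ay":0,"az":4,"grip":1},
    {"dx":-0.2,"dy":6,"dz":0,"ax":0,"ay":0,"az":2.2,"grip":1},
    {"dx":0,"dy":0,"dz":0,"ax":0,"ay":0,"az":0,"grip":1}
  ]
}}

```text
clock: 16.45
tool_pos: [0.6517, 0.1507, 0.2108]
orientation: [0.0, 0.999, -0.054, -0.001]
contact_force: [-5.0, -0.2, 4.7]
opening: 0.0197
grasp_force: 6.0
```

```bash
python3 -c "
from h import *
swing()"
```

```text
theta 0.15 rad 0.1554
t 16.45 pos [0.6517 0.1507 0.2108] shift [-2.2 23.2  0. ] tilt [-0.08  0.  ] ydir -96.25 open 0.0197 F [-5.  -0.2  4.7] grip 6.0
az 8.68
```

Emit:
{"api": "jog_arm", "payload": {
  "deltas": [
    {"dx":-0.3,"dy":6,"dz":0,"ax":0,"ay":0,"az":2.2,"grip":1},
    {"dx":-0.2,"dy":6,"dz":0,"ax":0,"ay":0,"az":2.2,"grip":1},
    {"dx":-0.2,"dy":6,"dz":0,"ax":0,"ay":0,"az":2.2,"grip":1},
    {"dx":0,"dy":4,"dz":0,"ax":0,"ay":0,"az":2,"grip":1},
    {"dx":0,"dy":2,"dz":0,"ax":0,"ay":0,"az":0,"grip":1}
  ],
  "force": 20
}}

```text
clock: 16.95
tool_pos: [0.6474, 0.1284, 0.2109]
orientation: [-0.001, 0.992, -0.129, -0.0]
contact_force: [-3.0, 8.7, 3.7]
opening: 0.0196
grasp_force: 20.0
```

```bash
python3 -c "
from h import *
swing()"
```

```text
theta 0.004 rad 0.1553
t 16.95 pos [0.6474 0.1284 0.2109] shift [-0.3  0.7 -0. ] tilt [-0.01  0.1 ] ydir -104.85 open 0.0196 F [-3.   8.7  3.7] grip 20.0
az 0.08
```

Emit:
{"api": "jog_arm", "payload": {
  "deltas": [
    {"dx":0,"dy":1.5,"dz":0,"ax":0,"ay":0,"az":0,"grip":1},
    {"dx":0,"dy":1,"dz":0,"ax":0,"ay":0,"az":0,"grip":1},
    {"dx":0,"dy":0,"dz":0,"ax":0,"ay":0,"az":0,"grip":1},
    {"dx":0,"dy":0,"dz":0,"ax":0,"ay":0,"az":0,"grip":1},
    {"dx":0,"dy":0,"dz":0,"ax":0,"ay":0,"az":0,"grip":1}
  ]
}}

```text
clock: 17.45
tool_pos: [0.6474, 0.1284, 0.2109]
orientation: [-0.002, 0.992, -0.128, 0.0]
contact_force: [-0.1, 12.7, 2.7]
opening: 0.0198
grasp_force: 20.0
```

```bash
python3 -c "
from h import *
swing()"
```

```text
theta 0.004 rad 0.1553
t 17.45 pos [0.6474 0.1284 0.2109] shift [-0.3  0.6 -0. ] tilt [0.09 0.25] ydir -104.68 open 0.0198 F [-0.1 12.7  2.7] grip 20.0
az 0.25
```

The bar is against the stop: the force rises without motion. Back off the overshoot, open and go up.

Emit:
{"api": "jog_arm", "payload": {
  "deltas": [
    {"dx":0,"dy":-2,"dz":0,"ax":0,"ay":0,"az":0,"grip":0.2},
    {"dx":0,"dy":0,"dz":0,"ax":0,"ay":0,"az":0,"grip":0.2},
    {"dx":0,"dy":0,"dz":0,"ax":0,"ay":0,"az":0,"grip":0.2},
    {"dx":0,"dy":0,"dz":0,"ax":0,"ay":0,"az":0,"grip":0.2},
    {"dx":0,"dy":0,"dz":-5,"ax":0,"ay":0,"az":0,"grip":0.2}
  ]
}}

```text
clock: 17.95
tool_pos: [0.6472, 0.1268, 0.2143]
orientation: [0.0, 0.992, -0.128, -0.001]
contact_force: [0.3, 0.5, 0.1]
opening: 0.0375
grasp_force: 0.0
```

Emit:
{"api": "jog_arm", "payload": {
  "deltas": [
    {"dx":0,"dy":0,"dz":-15,"ax":0,"ay":0,"az":0,"grip":0.2},
    {"dx":0,"dy":0,"dz":-25,"ax":0,"ay":0,"az":0,"grip":0.2},
    {"dx":0,"dy":0,"dz":-35,"ax":0,"ay":0,"az":0,"grip":0.2},
    {"dx":0,"dy":0,"dz":-35,"ax":0,"ay":0,"az":0,"grip":0.2},
    {"dx":0,"dy":0,"dz":-20,"ax":0,"ay":0,"az":0,"grip":0.2}
  ]
}}

```text
clock: 18.45
tool_pos: [0.6485, 0.1272, 0.3508]
orientation: [-0.001, 0.992, -0.128, 0.003]
contact_force: [0.4, 0.5, 0.2]
opening: 0.0374
grasp_force: 0.0
```

```bash
python3 -c "
from h import *
S=r.snapshot('scene')[:,:,::-1]
cv2.imwrite('pics/s5.png',big(S,270,40,130,150,4));need([0,0,0])"
```

```text
t 18.5 pos [0.6492 0.1273 0.354 ] shift [-598.7  289.5  347.4] tilt [0.57 0.06] ydir -104.74 open 0.0373 F [-0.2  0.3  2. ] grip 0.0
```

View pics/s5.png

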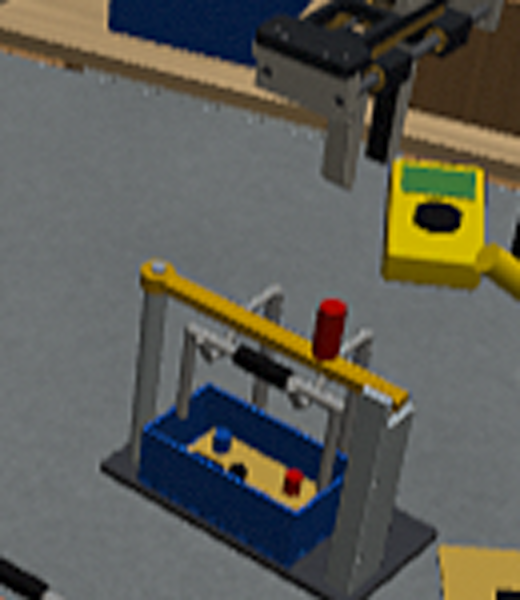

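The bar lies shut against the stop plate (tip at scene (370,139)), the tote hangs in both hooks, and the gripper is clear. Letting it settle, then handing in.

Emit:
{"api": "jog_arm", "payload": {
  "deltas": [
    {"dx":0,"dy":0,"dz":0,"ax":0,"ay":0,"az":0,"grip":0.2},
    {"dx":0,"dy":0,"dz":0,"ax":0,"ay":0,"az":0,"grip":0.2},
    {"dx":0,"dy":0,"dz":0,"ax":0,"ay":0,"az":0,"grip":0.2},
    {"dx":0,"dy":0,"dz":0,"ax":0,"ay":0,"az":0,"grip":0.2},
    {"dx":0,"dy":0,"dz":0,"ax":0,"ay":0,"az":0,"grip":0.2}
  ]
}}

```text
clock: 19.0
tool_pos: [0.6473, 0.1272, 0.344]
orientation: [0.0, 0.992, -0.128, -0.001]
contact_force: [0.5, 0.6, 1.3]
opening: 0.0373
grasp_force: 0.0
```

```bash
python3 -c "
from cell import r
print(r.job_done())"
```

```text
the job is handed in; nothing more can be done
None
```

I handed the job in at about 19 s: the last picture shows the middle-sized blue tote hanging upright in both hooks and the keeper bar shut against its stop, with the gripper clear; the hand-in call gave no verdict.

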